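# Seat a stone bath set in its packing bases

## Robot

A 6-joint arm with a two-finger parallel gripper is mounted at the origin on the work surface. World frame = base frame: x ahead of the robot, y to its left, z up, the work surface at z = 0. Lengths are in m, angles in rad, forces in N, time in s.
With the tool pointing down it reaches from about 0.35 to 0.775 m from the base axis. Payload 7.3 kg.
Tool frame: the origin (TCP) lies on the centre line of the jaws, within the pads' length; the fingertips stand robot.nose_length ahead of it and the grasp point (between the pads) is the TCP (robot.nose_length is the distance from the TCP to the fingertips, in m); z points along the fingers, y is the direction in which the jaws open and shut (so a half turn about z gives the same grasp; the last joint's range is limited). The gripper opens to 92 mm and grips with 3 to 60 N. Pads are 19 mm wide; open, the fingers measure 130 mm over their backs; the gripper's body (75 mm by 190 mm) begins 47 mm behind the grasp point.
Start: joints at [0.967, 0.342, 1.524, -0, 1.275, -0.146], TCP at [0.232, 0.471, 0.246] pointing down, gripper open.
Joint ranges: [-2.53, 2.53], [-0.77, 2.02], [0.04, 2.7], [-1, 4.14], [0.28, 2.66], [-3.11, 3.11]. Speed limits (rad/s): [2.57, 2.57, 3.14, 3.14, 3.14, 3.14].

## Interface

Orientations are given as [roll, pitch, yaw] about the fixed x, y, z axes, in that order (R = Rz(yaw) Ry(pitch) Rx(roll)).
In Python, from cell import robot, read_camera gives the robot as it stands.
- The arm moves only by the shell command python3 -m crank 'ROWS' [FORCE]. ROWS is JSON, a list of rows, each a list of 7 numbers: the shift along the tool's x, y, z in cm, then the turn, a rotation vector about the tool's x, y, z in degrees, then the opening, from 0 (shut) to 1 (fully open). In form: [[tx, ty, tz, wx, wy, wz, jaw], ...]. A call has 1 to 5 rows; each row is the pose to reach, as a shift and turn from the pose commanded when the call began, along the tool's axes at that moment; what a row does not reach only later rows make up. A row lasts 1/8 s, in which the tool goes at most 62.5 mm and 10.7 degrees, less where a joint would pass 70% of its speed; a pose out of reach is approached as far as the arm can. A call with a gripper value outside its range is refused whole. The fingers move at their own pace and stop on an object; FORCE is the grip in N (left out, the last holds). Time passes only in rows, so rows that repeat a pose let the fingers close. It gives the time, the measured TCP pose, the force and the opening at its end, in the units of the state.
- robot.observe(): the state, without advancing time (a new reading comes with each control period).
- read_camera(name): name is "scene" or "top"; returns a dict with "frame" (480x640x3 uint8, red, green, blue), "intrinsics" (3x3 intrinsics, pixels), "R" (3x3) and "t" (3): a world point X has camera coordinates R X + t. Camera axes: x right, y down, z forward; pixel columns grow to the right and rows downward; lengths in m; the calibration is good to about 2 mm. A picture is of the moment at which its call begins. There is no depth.
- robot.hand_in(): hands the job in, once; it reports no verdict.
The state is a dict: "time": time; "qpos": joint angles; "qvel": joint speeds; "joint_efforts": joint torques, N m; "tool_pos": TCP position; "tool_rot": TCP orientation; "contact_force": force on the tool from outside, world axes, zero at the start; "torque": the same for the moment, N m; "opening": finger opening in m.
Only numpy, scipy, OpenCV 4.12 (cv2) and the standard library are available. Lean on these libraries where they do the work, as an engineer would, in place of code of your own. Each camera call takes 0.05 s, during which the arm holds its last target.

## Task

Get the white stone bath set ready for packing: seat each of the four pieces (soap dispenser, tumbler, toothbrush block, small lidded jar) upright and fully down in the recess of the cardboard base cut to its own shape and size. Lower each piece in rather than dropping it, let none of them tip over, and leave the brown goblet and the stack of black tiles where they stand.

Things in the scene. Friction and masses are not known exactly. Their poses are not given: they have to be found in the camera images.
- dispenser_c (a point): White stone soap dispenser without its pump: square block 60 x 60 mm, 104 mm high, with a steel neck ring (diameter 30 mm, 8 mm high) centred on top, 112 mm in all, about 0.6 kg. Stands upright. Point: on its axis, 56 mm above its underside (half-way up); x and y square to its sides, z up.
- tumbler_c (a point): White stone tumbler, open at the top: straight round cup, diameter 66 mm, 95 mm high, wall 6 mm, about 0.3 kg. Stands upright. Point: on its axis, 47.5 mm above its underside (half-way up); z up.
- brush_block_c (a point): White stone toothbrush block: rectangular, 50 mm along its x, 96 mm along its y, 80 mm high, six round holes in the top, about 0.7 kg. Stands upright. Point: its centre, 40 mm above its underside; z up.
- jar_c (a point): Small white stone jar with its lid fixed on: round, diameter 46 mm, 66 mm high to the top of the lid, plus a little lid knob (diameter 14 mm, 10 mm high), 76 mm in all, about 0.2 kg. Stands upright. Point: on its axis, 38 mm above its underside; z up.
- pad_square_recess (a point): Brown honeycomb-board packing base, fixed to the bench, 20 mm thick, with a 12 mm deep recess (darker floor), its floor 8 mm above the bench; outside 100 x 100 mm, square recess 76 x 76 mm. It is cut for the soap dispenser. Point: centre of the recess floor; x and y along the base's edges, z up.
- pad_round_recess (a point): Brown honeycomb-board packing base, fixed to the bench, 20 mm thick, with a 12 mm deep recess (darker floor), its floor 8 mm above the bench; outside 104 x 104 mm, large round recess of diameter 82 mm. It is cut for the tumbler. Point: centre of the recess floor; x and y along the base's edges, z up.
- pad_oblong_recess (a point): Brown honeycomb-board packing base, fixed to the bench, 20 mm thick, with a 12 mm deep recess (darker floor), its floor 8 mm above the bench; outside 88 x 134 mm, rectangular recess 66 mm along its x and 112 mm along its y. It is cut for the toothbrush block, either way round. Point: centre of the recess floor; x and y along the base's edges, z up.
- pad_small_recess (a point): Brown honeycomb-board packing base, fixed to the bench, 20 mm thick, with a 12 mm deep recess (darker floor), its floor 8 mm above the bench; outside 84 x 84 mm, small round recess of diameter 62 mm. It is cut for the small jar. Point: centre of the recess floor; x and y along the base's edges, z up.
- goblet_c (a point): Bystander to leave alone: dark brown stone goblet on a foot, diameter 70 mm at the top, 98 mm high. Point: on its axis, 49 mm above the bench; z up.
- tiles_c (a point): Bystander to leave alone: stack of three black stone sample tiles, about 92 x 92 mm, 30 mm high. Point: its centre, 15 mm above the bench; z up.

How it is judged:
By the outcome, as a careful person would: the job done as asked, in the order asked, and still so for the second after the job is handed in, with the robot touching nothing.
It also fails if it takes over 120 s, if anything falls off the work surface, if the arm or the gripper's body presses on something with over 40 N, if the wrist force passes 120 N, or if a joint passes its speed limit or range.

## Working session

There is one attempt and no reset: what is moved stays moved. The work goes in short steps, Python scripts to look and compute and a shell command to move; the robot and the scene stay as the last step left them, time stands still between calls to the robot, and variables do not carry over. Pictures are saved under pics/ and viewed, and the job is handed in when it is done.

```bash
mkdir -p pics; ls; python3 - <<'E'
from cell import robot, read_camera
import cv2
for n in ("scene","top"):
    d=read_camera(n); cv2.imwrite(f"pics/{n}0.png",d["frame"][:,:,::-1]); print(n,d["intrinsics"],d["R"],d["t"])
print(robot.nose_length); print(robot.observe())
E
```

```text
pics
scene [[464.91300697   0.         322.98837121]
 [  0.         464.91300697 236.9112348 ]
 [  0.           0.           1.        ]] [[-0.3541765   0.93512529 -0.00998441]
 [ 0.77105852  0.28596196 -0.56894158]
 [-0.5291765  -0.2092043  -0.82231733]] [ 0.20317019 -0.35327077  1.3805427 ]
top [[622.91953005   0.         313.54860316]
 [  0.         622.91953005 236.94050792]
 [  0.           0.           1.        ]] [[-0.02176093 -0.99951848  0.02211938]
 [-0.98964202  0.01839517 -0.14237374]
 [ 0.1418983  -0.02498846 -0.98956579]] [2.64640525e-04 5.35841832e-01 1.25192507e+00]
0.019
{'time': 0.1, 'qpos': array([ 9.66978796e-01,  3.42642017e-01,  1.52488539e+00,  2.08046682e-05,
        1.27541120e+00, -1.46026706e-01]), 'qvel': array([-6.45131914e-04, -3.67758600e-03, -3.95958047e-03,  2.06632042e-04,
        4.71090481e-04,  1.10258215e-05]), 'joint_efforts': array([ 2.42436530e-03, -4.32002056e+01, -2.44695908e+01,  7.20434426e-02,
        5.24982519e-02, -2.46977896e-05]), 'tool_pos': array([0.23183424, 0.47067809, 0.24513277]), 'tool_rot': array([-3.14026391e+00, -2.15531881e-04,  2.68379562e+00]), 'contact_force': array([-0.30631714,  0.27317271,  0.0289664 ]), 'torque': array([ 0.02610012, -0.00936608, -0.01069483]), 'opening': 0.0918800005861412}
```

View pics/top0.png

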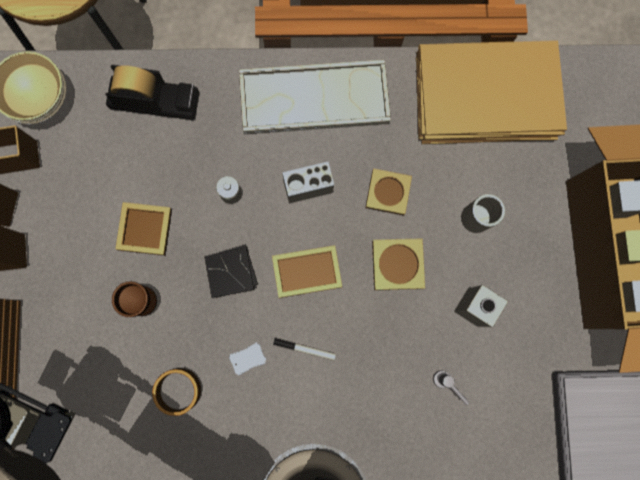

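View pics/scene0.png

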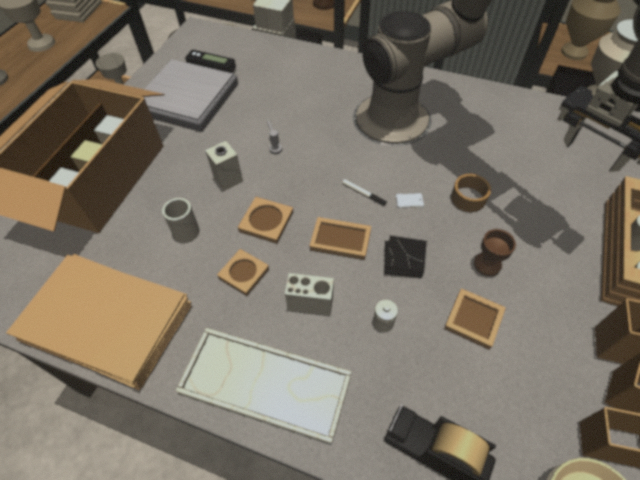

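The top view shows the dispenser at (487,306), tumbler (488,211), block (308,180) and jar (228,188). The pads are square (143,229), oblong (307,271), round (399,264) and small (389,191), with the goblet at (132,299) and the tiles at (231,271). Next I'll take contours.

```bash
cat > h.py <<'E'
import numpy as np, cv2
from cell import robot, read_camera
def ray(d,uv,z):
    uv=np.atleast_2d(np.asarray(uv,float)); K,R,t=map(np.asarray,(d["intrinsics"],d["R"],d["t"]))
    c=-R.T@t; r=(np.linalg.inv(K)@np.c_[uv,np.ones(len(uv))].T).T@R
    return c+r*((z-c[2])/r[:,2])[:,None]
def proj(d,X):
    X=np.atleast_2d(X); p=(d["R"]@X.T).T+d["t"]; p=p@np.asarray(d["intrinsics"]).T; return p[:,:2]/p[:,2:]
def crop(d,u,v,w=40,s=6):
    f=d["frame"][max(v-w,0):v+w,max(u-w,0):u+w,::-1]; return cv2.resize(f,None,fx=s,fy=s,interpolation=cv2.INTER_NEAREST)
E
python3 - <<'E'
from h import *
d=read_camera("top")
C=[(487,306),(488,211),(308,180),(228,188),(143,229),(307,271),(399,264),(389,191)]
ims=[crop(d,u,v,40,5)[:400,:400] if 0 else cv2.resize(d["frame"][v-40:v+40,u-40:u+40,::-1],(200,200),interpolation=cv2.INTER_NEAREST) for u,v in C]
cv2.imwrite("pics/crops.png",np.vstack([np.hstack(ims[:4]),np.hstack(ims[4:])]))
hsv=cv2.cvtColor(d["frame"],cv2.COLOR_RGB2HSV)
for u,v in C:
    print((u,v),"center",hsv[v,u],[hsv[v,u+k].tolist() for k in (-25,-20,-15,-10,10,15,20,25,35)])
E
```

```text
(487, 306) center [45 28 37] [[25, 36, 42], [30, 33, 46], [81, 10, 179], [83, 6, 179], [54, 7, 183], [56, 11, 183], [19, 21, 132], [14, 25, 135], [17, 31, 132]]
(488, 211) center [30 14 71] [[17, 42, 55], [21, 55, 46], [107, 14, 170], [84, 7, 181], [15, 32, 48], [95, 9, 178], [21, 25, 132], [21, 27, 130], [18, 23, 132]]
(308, 180) center [105  11 183] [[17, 24, 96], [23, 28, 74], [0, 5, 102], [48, 11, 114], [30, 21, 98], [38, 16, 62], [20, 29, 53], [0, 3, 149], [16, 22, 129]]
(228, 188) center [100  11 145] [[21, 25, 133], [14, 26, 129], [19, 27, 131], [108, 14, 188], [23, 8, 122], [12, 29, 132], [12, 29, 132], [18, 24, 130], [18, 23, 131]]
(143, 229) center [ 15 150 126] [[20, 88, 156], [21, 122, 161], [15, 151, 125], [15, 149, 125], [15, 151, 125], [14, 145, 127], [26, 101, 177], [18, 116, 44], [19, 27, 130]]
(307, 271) center [ 15 128 146] [[16, 128, 146], [15, 130, 147], [15, 131, 146], [15, 129, 146], [16, 126, 144], [15, 129, 142], [16, 124, 146], [16, 127, 141], [12, 25, 131]]
(399, 264) center [ 16 136 135] [[28, 91, 137], [18, 121, 148], [15, 135, 138], [16, 134, 139], [16, 130, 135], [16, 137, 132], [24, 105, 160], [21, 51, 136], [16, 25, 133]]
(389, 191) center [ 15 133 127] [[15, 31, 131], [25, 103, 151], [18, 121, 141], [16, 140, 126], [15, 139, 127], [21, 115, 155], [22, 71, 147], [18, 29, 134], [19, 27, 131]]
```

View pics/crops.png

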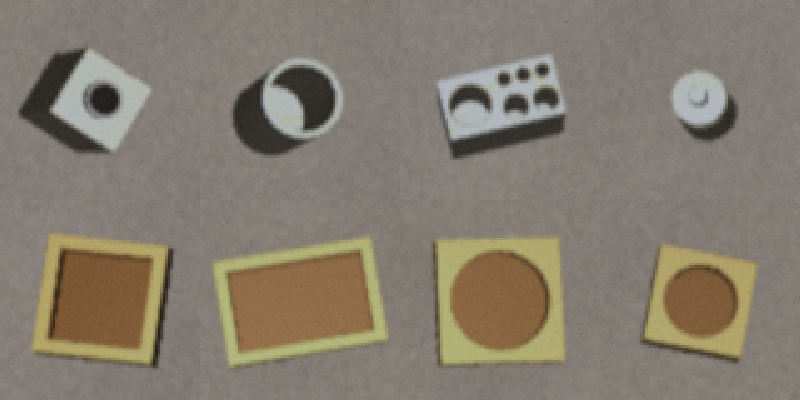

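The crops show clean white top faces. The pads are yellow rims with darker floors.

```bash
cat > meas.py <<'E'
from h import *
def blob(m,u,v,w=45):
    n=np.zeros_like(m); n[v-w:v+w,u-w:u+w]=m[v-w:v+w,u-w:u+w]
    cs,_=cv2.findContours(n,cv2.RETR_EXTERNAL,cv2.CHAIN_APPROX_NONE)
    return max([c[:,0,:] for c in cs],key=lambda c:cv2.contourArea(c) -0*len(c))
def up(d,s=4):
    return cv2.cvtColor(cv2.resize(d["frame"],None,fx=s,fy=s,interpolation=cv2.INTER_CUBIC),cv2.COLOR_RGB2HSV)
def rect(P):
    (c,s,a)=cv2.minAreaRect((P[:,:2]*1000).astype(np.float32)); return np.round(c,1),np.round(s,1),round(a,1)
def circ(P):
    c,r=cv2.minEnclosingCircle((P[:,:2]*1000).astype(np.float32)); 
    A=np.c_[2*P[:,:2],np.ones(len(P))]; s=np.linalg.lstsq(A,(P[:,:2]**2).sum(1),rcond=None)[0]
    return np.round(c,1),round(2*r,1),"lsq",np.round(s[:2]*1000,1),round(2000*np.sqrt(s[2]+s[0]**2+s[1]**2),1)
def px(c,s=4): return (c+0.5)/s-0.5
E
python3 - <<'E'
from meas import *
d=read_camera("top"); h=up(d).astype(int); H,S,V=h[...,0],h[...,1],h[...,2]
W=((V>150)&(S<40)).astype(np.uint8); 
P=((S>62)&(V>90)&(H<40)).astype(np.uint8)
F=((H<=18)&(S>110)&(V>80)&(V<152)).astype(np.uint8)
g=lambda m,u,v:px(blob(m,u*4,v*4,180))
print("disp",rect(ray(d,g(W,487,306),.104)))
print("tumb",circ(ray(d,g(W,488,211),.095)))
print("block",rect(ray(d,g(W,308,180),.080)))
W2=((V>140)&(S<40)).astype(np.uint8)
print("jar",circ(ray(d,g(W2,228,188),.066)))
for n,u,v in (("sq",143,229),("obl",307,271),("rnd",399,264),("sml",389,191)):
    print(n,rect(ray(d,g(P,u,v),.02)),"floor",rect(ray(d,g(F,u,v),.008)),circ(ray(d,g(F,u,v),.02)))
# goblet/tiles rough
print("goblet",ray(d,[[132,299]],.09),"tiles",ray(d,[[231,271]],.03))
E
```

```text
disp (array([ 385.6, -344. ]), array([58.8, 58.8]), 55.7)
tumb (array([ 576.8, -361.3]), 65.5, 'lsq', array([ 576.7, -361.5]), np.float64(64.1))
block (array([651.2,  -0.9]), array([50.8, 96.9]), 12.9)
jar (array([639.8, 165.9]), 47.9, 'lsq', array([639.5, 165.2]), np.float64(45.3))
sq (array([563.7, 346.6]), array([102.6, 103.8]), 82.6) floor (array([566.2, 349.7]), array([78.3, 77.9]), 82.4) (array([564.3, 346.4]), 106.8, 'lsq', array([564. , 346.1]), np.float64(86.9))
obl (array([466.9,   5.1]), array([ 91. , 135.9]), 8.5) floor (array([468.3,   5. ]), array([ 66.7, 113.5]), 8.3) (array([466.7,   5.1]), 127.6, 'lsq', array([467.2,   5.1]), np.float64(101.1))
rnd (array([ 478.5, -187.2]), array([107.2, 108.1]), 0.5) floor (array([ 479.9, -189.9]), array([82.1, 81.7]), 63.4) (array([ 478.9, -187.8]), 82.3, 'lsq', array([ 478.8, -187.8]), np.float64(80.9))
sml (array([ 634.5, -173. ]), array([87.2, 87.7]), 77.7) floor (array([ 637.3, -175.6]), array([62.3, 61.8]), 42.8) (array([ 634.8, -173.3]), 63.1, 'lsq', array([ 634.8, -173.4]), np.float64(61.5))
goblet [[0.41286049 0.34690036 0.09      ]] tiles [[0.46914424 0.16105495 0.03      ]]
```

Sizes match the stated ones within about 3 mm. Next is a helper that turns a target pose into tool-frame shifts.

```bash
cat > go.py <<'E'
import sys,numpy as np
from scipy.spatial.transform import Rotation as T
from cell import robot
s=robot.observe(); R=T.from_euler("xyz",s["tool_rot"])
print("t",round(s["time"],2),"pos",np.round(s["tool_pos"],4),"yaw",round(np.degrees(s["tool_rot"][2]),1),"q",np.round(np.degrees(s["qpos"])),"F",np.round(s["contact_force"],1),"open",round(s["opening"],4))
for a in sys.argv[1:]:
    x,y,z,w=map(float,a.split(","))
    G=T.from_euler("xyz",[np.pi,0,np.radians(w)])
    print(a,"shift cm",np.round(R.inv().apply(np.array([x,y,z])-s["tool_pos"])*100,2),"turn",np.round(np.degrees((R.inv()*G).as_rotvec()),1))
E
python3 go.py .45,.2,.246,145.7 .45,-.1,.246,145.7 .3856,-.344,.2,145.7
```

```text
t 0.2 pos [0.2319 0.4708 0.2453] yaw 153.8 q [55. 20. 87. -0. 73. -8.] F [ 0.2 -0.2  0.7] open 0.092
.45,.2,.246,145.7 shift cm [-31.53 -14.65  -0.06] turn [-0.1 -0.   8.1]
.45,-.1,.246,145.7 shift cm [-4.479e+01 -4.156e+01 -4.000e-02] turn [-0.1 -0.   8.1]
.3856,-.344,.2,145.7 shift cm [-49.8  -66.29   4.59] turn [-0.1 -0.   8.1]
```

```bash
python3 -m crank '[[-31.5,-14.6,0,0,0,8.1,1],[-31.5,-14.6,0,0,0,8.1,1],[-31.5,-14.6,0,0,0,8.1,1],[-31.5,-14.6,0,0,0,8.1,1],[-31.5,-14.6,0,0,0,8.1,1]]'; python3 go.py .45,-.1,.246,145.7 .3856,-.344,.2,145.7
```

```text
time: 0.82
tool_pos: [0.4292, 0.2261, 0.2458]
tool_rot: [3.141, 0.0, 2.543]
contact_force: [1.0, -0.4, -0.0]
opening: 0.0918
t 0.82 pos [0.4292 0.2261 0.2458] yaw 145.7 q [ 19.  15.  93.   0.  71. -37.] F [ 1.  -0.4 -0. ] open 0.0918
.45,-.1,.246,145.7 shift cm [-20.1  -25.76  -0.03] turn [ 0.  0. -0.]
.3856,-.344,.2,145.7 shift cm [-28.54 -49.54   4.56] turn [ 0.  0. -0.]
```

```bash
python3 -m crank '[[-20,-25.7,0,0,0,0,1],[-20,-25.7,0,0,0,0,1],[-20,-25.7,0,0,0,0,1],[-20,-25.7,0,0,0,0,1],[-20,-25.7,0,0,0,0,1]]'; python3 go.py .3856,-.344,.2,145.7
```

```text
time: 1.45
tool_pos: [0.4475, -0.0861, 0.2458]
tool_rot: [3.141, 0.0, 2.542]
contact_force: [2.0, -0.6, -0.1]
opening: 0.0916
t 1.45 pos [ 0.4475 -0.0861  0.2458] yaw 145.7 q [-21.  12.  98.   0.  70. -76.] F [ 2.  -0.6 -0.1] open 0.0916
.3856,-.344,.2,145.7 shift cm [ -9.44 -24.79   4.58] turn [ 0.  0. -0.]
```

```bash
python3 -m crank '[[-9.4,-23.5,4.5,0,0,0,1],[-9.4,-23.5,4.5,0,0,0,1],[-9.4,-23.5,4.5,0,0,0,1],[-9.4,-23.5,4.5,0,0,0,1],[-9.4,-23.5,4.5,0,0,0,1]]'; python3 -m crank '[[0,0,0,0,0,0,1],[0,0,0,0,0,0,1]]'; python3 go.py .3856,-.344,.2,145.7 .3856,-.344,.075,145.7
python3 - <<'E'
from h import *
for n in ("top","scene"):
    d=read_camera(n); u,v=proj(d,[.3856,-.344,.08])[0].astype(int); print(n,u,v)
    cv2.imwrite(f"pics/a_{n}.png",cv2.resize(d["frame"][max(v-90,0):v+90,max(u-90,0):u+90,::-1],(540,540)))
E
```

```text
time: 2.08
tool_pos: [0.3913, -0.3343, 0.1995]
tool_rot: [-3.141, -0.001, 2.538]
contact_force: [-0.0, 0.2, -0.1]
opening: 0.0914
time: 2.33
tool_pos: [0.3933, -0.3299, 0.201]
tool_rot: [3.141, 0.0, 2.544]
contact_force: [-0.2, 0.2, 0.4]
opening: 0.0919
t 2.33 pos [ 0.3933 -0.3299  0.201 ] yaw 145.8 q [ -49.   21.   93.    0.   66. -104.] F [-0.2  0.2  0.4] open 0.0919
.3856,-.344,.2,145.7 shift cm [-0.16 -1.6   0.1 ] turn [0.  0.  0.1]
.3856,-.344,.075,145.7 shift cm [-0.16 -1.6  12.6 ] turn [0.  0.  0.1]
top 483 305
scene 222 158
```

View pics/a_scene.png

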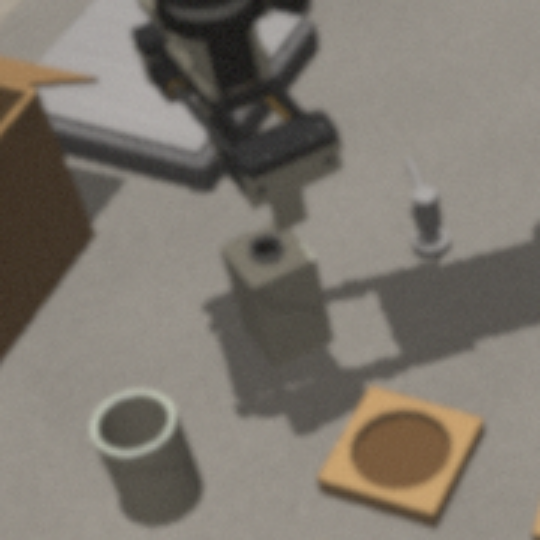

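The gripper is behind and above the dispenser (crop ~(270,250)). I'll centre it, then descend.

```bash
python3 -m crank '[[-0.2,-1.6,0,0,0,0,1],[-0.2,-1.6,4,0,0,0,1],[-0.2,-1.6,7,0,0,0,1],[-0.2,-1.6,9,0,0,0,1],[-0.2,-1.6,9,0,0,0,1]]';  python3 go.py .3856,-.344,.077,145.7
```

```text
time: 3.05
tool_pos: [0.3847, -0.3453, 0.1096]
tool_rot: [3.141, -0.003, 2.543]
contact_force: [0.1, -0.3, 1.2]
opening: 0.0918
t 3.05 pos [ 0.3847 -0.3453  0.1096] yaw 145.7 q [ -50.   28.   99.   -0.   54. -106.] F [ 0.1 -0.3  1.2] open 0.0918
.3856,-.344,.077,145.7 shift cm [-0.01  0.16  3.26] turn [ 0.  -0.2 -0. ]
```

```bash
python3 -m crank '[[0,0.1,1.5,0,0,0,1],[0,0.1,3.2,0,0,0,1],[0,0.1,3.2,0,0,0,1],[0,0.1,3.2,0,0,0,0.5],[0,0.1,3.2,0,0,0,0.5]]' 35; python3 -m crank '[[0,0,0,0,0,0,0.4],[0,0,0,0,0,0,0.4],[0,0,0,0,0,0,0.4],[0,0,0,0,0,0,0.4]]' 35; python3 go.py
```

```text
time: 3.68
tool_pos: [0.3863, -0.3451, 0.0795]
tool_rot: [-3.141, 0.002, 2.543]
contact_force: [0.4, -0.6, 0.6]
opening: 0.0759
time: 4.18
tool_pos: [0.3861, -0.3448, 0.079]
tool_rot: [-3.142, 0.001, 2.542]
contact_force: [-0.0, 1.0, 4.2]
opening: 0.06
t 4.17 pos [ 0.3861 -0.3448  0.079 ] yaw 145.7 q [ -50.   30.  101.    0.   49. -106.] F [-0.   1.   4.2] open 0.06
```

```bash
python3 -m crank '[[0,0,-1,0,0,0,0.3],[0,0,-3.5,0,0,0,0.3],[0,0,-7,0,0,0,0.3],[0,0,-11,0,0,0,0.3],[0,0,-15,0,0,0,0.3]]'; python3 -m crank '[[0,0,-1,0,0,0,0.3],[0,0,-1,0,0,0,0.3]]';python3 go.py .48,-.1,.235,157 .53,.15,.235,165 .564,.3465,.235,172.6
```

```text
time: 4.8
tool_pos: [0.3853, -0.3441, 0.2293]
tool_rot: [3.141, -0.002, 2.542]
contact_force: [-0.8, -0.4, -7.4]
opening: 0.0596
time: 5.05
tool_pos: [0.3856, -0.3443, 0.2378]
tool_rot: [3.141, -0.001, 2.542]
contact_force: [-0.1, 0.3, -7.4]
opening: 0.0596
t 5.05 pos [ 0.3856 -0.3443  0.2378] yaw 145.7 q [ -50.   19.   89.    0.   72. -106.] F [-0.1  0.3 -7.4] open 0.0596
.48,-.1,.235,157 shift cm [ 5.99 25.5   0.3 ] turn [  0.   -0.1 -11.3]
.53,.15,.235,165 shift cm [15.96 48.96  0.32] turn [  0.   -0.1 -19.3]
.564,.3465,.235,172.6 shift cm [24.23 67.11  0.34] turn [  0.   -0.1 -26.9]
```

Held at 7.4 N. I'll transfer it at moderate speed with ramped rows.

```bash
python3 -m crank '[[0.6,2.5,0,0,0,-1,0.3],[1.8,7.6,0,0,0,-3,0.3],[3.1,13.5,0,0,0,-6,0.3],[4.6,19.5,0,0,0,-9,0.3],[6,25.5,0,0,0,-11.3,0.3]]'; python3 go.py .53,.15,.235,165 .564,.3465,.235,172.6
```

```text
time: 5.68
tool_pos: [0.4796, -0.0982, 0.2363]
tool_rot: [-3.141, -0.004, 2.741]
contact_force: [1.5, 0.2, -7.0]
opening: 0.0599
t 5.67 pos [ 0.4796 -0.0982  0.2363] yaw 157.0 q [-21.  16.  93.   0.  70. -88.] F [ 1.5  0.2 -7. ] open 0.0599
.53,.15,.235,165 shift cm [ 5.05 24.81  0.15] turn [ 0.  -0.2 -8. ]
.564,.3465,.235,172.6 shift cm [ 9.59 44.23  0.16] turn [  0.   -0.2 -15.6]
```

```bash
python3 -m crank '[[1,5,0,0,0,-1.6,0.3],[2,10,0,0,0,-3.2,0.3],[3,15,0,0,0,-5,0.3],[4,20,0,0,0,-6.6,0.3],[5,24.8,0,0,0,-8,0.3]]'; python3 go.py .564,.3465,.235,172.6
```

```text
time: 6.3
tool_pos: [0.5303, 0.149, 0.2359]
tool_rot: [-3.14, -0.004, 2.88]
contact_force: [1.1, -0.4, -5.9]
opening: 0.0599
t 6.3 pos [0.5303 0.149  0.2359] yaw 165.0 q [  8.  23.  84.  -0.  73. -67.] F [ 1.1 -0.4 -5.9] open 0.0599
.564,.3465,.235,172.6 shift cm [ 1.85 19.95  0.06] turn [-0.1 -0.3 -7.6]
```

```bash
python3 -m crank '[[0.5,5.5,0,0,0,-2,0.3],[1,11,0,0,0,-4,0.3],[1.4,16,0,0,0,-6,0.3],[1.7,19,0,0,0,-7.4,0.3],[1.8,19.9,0,0,0,-7.6,0.3]]'; python3 -m crank '[[0,0,0,0,0,0,0.3],[0,0,0,0,0,0,0.3],[0,0,0,0,0,0,0.3]]'; python3 go.py .564,.3465,.235,172.6 .564,.3465,.12,172.6
```

```text
time: 6.92
tool_pos: [0.5643, 0.3459, 0.2349]
tool_rot: [-3.139, -0.005, 3.014]
contact_force: [0.1, -1.0, -7.8]
opening: 0.0601
time: 7.3
tool_pos: [0.5656, 0.3432, 0.2388]
tool_rot: [-3.141, -0.0, 3.01]
contact_force: [-0.1, -0.2, -7.1]
opening: 0.0601
t 7.3 pos [0.5656 0.3432 0.2388] yaw 172.5 q [ 25.  35.  64.  -0.  82. -58.] F [-0.1 -0.2 -7.1] open 0.0601
.564,.3465,.235,172.6 shift cm [0.21 0.31 0.38] turn [-0.  -0.  -0.1]
.564,.3465,.12,172.6 shift cm [ 0.21  0.31 11.88] turn [-0.  -0.  -0.1]
```

```bash
python3 -m crank '[[0.2,0.3,2,0,0,0,0.3],[0.2,0.3,5,0,0,0,0.3],[0.2,0.3,8,0,0,0,0.3],[0.2,0.3,10.5,0,0,0,0.3],[0.2,0.3,11.8,0,0,0,0.3]]'; python3 -m crank '[[0,0,0,0,0,0,0.3],[0,0,0,0,0,0,0.3],[0,0,0,0,0,0,0.3]]'; python3 go.py .564,.3465,.088,172.6
python3 - <<'E'
from h import *
for n in ("scene",):
    d=read_camera(n); u,v=proj(d,[.564,.346,.05])[0].astype(int); print(n,u,v)
    cv2.imwrite(f"pics/b_{n}.png",cv2.resize(d["frame"][max(v-80,0):v+80,max(u-80,0):u+80,::-1],(560,560)))
E
```

```text
time: 7.92
tool_pos: [0.5635, 0.3467, 0.1195]
tool_rot: [-3.141, -0.002, 3.011]
contact_force: [-0.1, -0.3, -5.4]
opening: 0.0598
time: 8.3
tool_pos: [0.5645, 0.3479, 0.1221]
tool_rot: [3.14, 0.002, 3.012]
contact_force: [-0.3, -0.3, -6.5]
opening: 0.06
t 8.3 pos [0.5645 0.3479 0.1221] yaw 172.6 q [ 25.  40.  73.   0.  67. -58.] F [-0.3 -0.3 -6.5] open 0.06
.564,.3465,.088,172.6 shift cm [ 0.03 -0.15  3.41] turn [ 0.1  0.1 -0. ]
scene 479 309
```

View pics/b_scene.png

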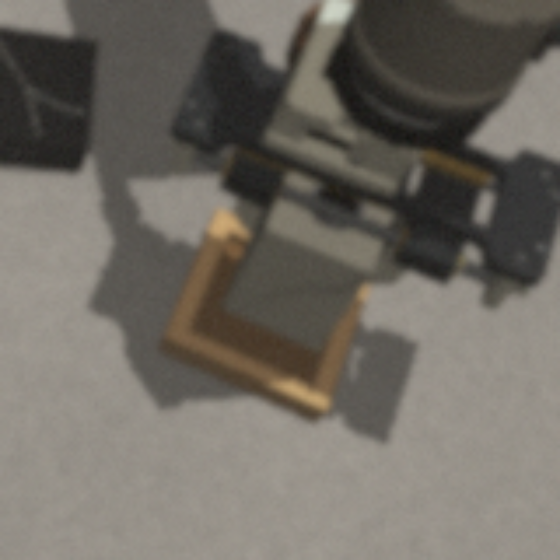

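The dispenser hangs parallel to the recess and over it (crop ~(300,290)). I'll lower slowly.

```bash
python3 -m crank '[[0,-0.15,1,0,0,0,0.3],[0,-0.15,2,0,0,0,0.3],[0,-0.15,2.6,0,0,0,0.3],[0,-0.15,3.0,0,0,0,0.3],[0,-0.15,3.0,0,0,0,0.3]]'; python3 -m crank '[[0,0,0.2,0,0,0,0.3],[0,0,0.3,0,0,0,0.3],[0,0,0.3,0,0,0,0.3]]'; python3 go.py .564,.3465,.087,172.6
```

```text
time: 8.98
tool_pos: [0.5635, 0.3461, 0.0903]
tool_rot: [-3.141, -0.001, 3.012]
contact_force: [-0.4, 0.7, -6.8]
opening: 0.0596
time: 9.35
tool_pos: [0.5637, 0.3461, 0.0878]
tool_rot: [3.141, 0.0, 3.012]
contact_force: [0.0, 0.6, -6.6]
opening: 0.0599
t 9.35 pos [0.5637 0.3461 0.0878] yaw 172.6 q [ 25.  42.  75.   0.  63. -58.] F [ 0.   0.6 -6.6] open 0.0599
.564,.3465,.087,172.6 shift cm [-0.02  0.04  0.08] turn [ 0.  0. -0.]
```

```bash
python3 -m crank '[[0,0,0.1,0,0,0,0.3],[0,0,0.15,0,0,0,0.3],[0,0,0.15,0,0,0,0.3]]'; python3 go.py
```

```text
time: 9.72
tool_pos: [0.5639, 0.3462, 0.0871]
tool_rot: [3.141, 0.001, 3.012]
contact_force: [-1.8, -0.1, 0.4]
opening: 0.0601
t 9.72 pos [0.5639 0.3462 0.0871] yaw 172.6 q [ 25.  42.  75.  -0.  63. -58.] F [-1.8 -0.1  0.4] open 0.0601
```

Contact made: the weight is off the wrist. Release and rise.

```bash
python3 -m crank '[[0,0,0,0,0,0,0.75],[0,0,0,0,0,0,0.9],[0,0,0,0,0,0,1],[0,0,0,0,0,0,1]]'; python3 -m crank '[[0,0,-2,0,0,0,1],[0,0,-5,0,0,0,1],[0,0,-10,0,0,0,1],[0,0,-15,0,0,0,1],[0,0,-15,0,0,0,1]]'; python3 go.py .53,.1,.235,145 .5768,-.3614,.2,110
```

```text
time: 10.22
tool_pos: [0.5638, 0.3461, 0.0863]
tool_rot: [3.141, 0.0, 3.012]
contact_force: [0.1, 0.2, -0.0]
opening: 0.0907
time: 10.85
tool_pos: [0.5654, 0.347, 0.2416]
tool_rot: [3.136, 0.008, 3.012]
contact_force: [-0.1, 0.3, -0.4]
opening: 0.0917
t 10.85 pos [0.5654 0.347  0.2416] yaw 172.6 q [ 25.  35.  64.   0.  81. -58.] F [-0.1  0.3 -0.4] open 0.0917
.53,.1,.235,145 shift cm [  0.33 -24.95   0.52] turn [ 0.4  0.4 27.6]
.5768,-.3614,.2,110 shift cm [-10.25 -70.12   3.87] turn [ 0.5  0.3 62.6]
```

```bash
python3 -m crank '[[0.1,-5,0,0,0,6,1],[0.2,-10,0,0,0,11,1],[0.3,-15,0,0,0,17,1],[0.3,-20,0,0,0,22,1],[0.3,-25,0.3,0,0,27.6,1]]'; python3 go.py .53,.1,.235,145 .56,-.15,.235,120 .5768,-.3614,.2,110
python3 - <<'E'
from h import *
for n in ("scene","top"):
    d=read_camera(n); u,v=proj(d,[.564,.346,.05])[0].astype(int); print(n,u,v)
    cv2.imwrite(f"pics/c_{n}.png",cv2.resize(d["frame"][max(v-60,0):v+60,max(u-60,0):u+60,::-1],(480,480)))
E
```

```text
time: 11.48
tool_pos: [0.5276, 0.0971, 0.2324]
tool_rot: [-3.141, -0.001, 2.527]
contact_force: [-0.0, -1.4, -0.5]
opening: 0.0919
t 11.47 pos [0.5276 0.0971 0.2324] yaw 144.8 q [  2.  21.  87.   0.  72. -53.] F [-0.  -1.4 -0.5] open 0.0919
.53,.1,.235,145 shift cm [-0.02  0.38 -0.26] turn [-0.  -0.  -0.2]
.56,-.15,.235,120 shift cm [-16.89 -18.32  -0.26] turn [-0.  -0.  24.8]
.5768,-.3614,.2,110 shift cm [-30.45 -34.63   3.23] turn [-0.  -0.  34.8]
scene 479 309
top 139 225
```

View pics/c_top.png

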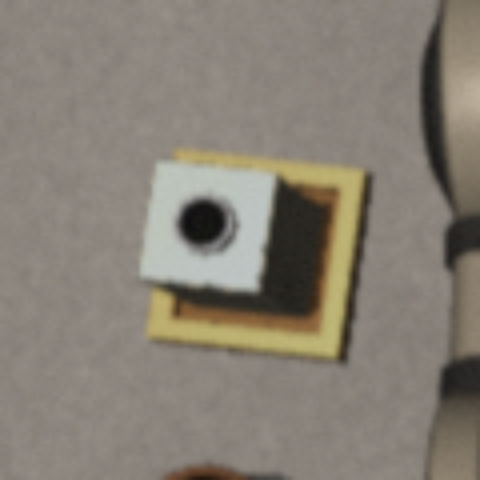

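The dispenser stands in the square recess, its top leaning outward only from parallax. On to the tumbler.

```bash
python3 -m crank '[[-3.5,-3.7,0,0,0,5,1],[-7,-7.4,0,0,0,10,1],[-10.5,-11,0,0,0,15,1],[-14,-15,0,0,0,20,1],[-16.9,-18.3,0,0,0,24.8,1]]'; python3 go.py .5768,-.3614,.2,110
```

```text
time: 12.2
tool_pos: [0.5619, -0.1494, 0.2323]
tool_rot: [-3.141, -0.001, 2.095]
contact_force: [0.7, 1.1, 0.8]
opening: 0.0915
t 12.2 pos [ 0.5619 -0.1494  0.2323] yaw 120.0 q [-22.  26.  79.   0.  75. -53.] F [0.7 1.1 0.8] open 0.0915
.5768,-.3614,.2,110 shift cm [-19.1   -9.32   3.21] turn [-0.  -0.1 10. ]
```

```bash
python3 -m crank '[[-5,-2.4,0.5,0,0,3,1],[-10,-4.8,1,0,0,6,1],[-15,-7.2,2,0,0,8,1],[-19.1,-9.3,3,0,0,10,1],[-19.1,-9.3,3,0,0,10,1]]';python3 -m crank '[[0,0,0,0,0,0,1],[0,0,0,0,0,0,1],[0,0,0,0,0,0,1]]'; python3 go.py .5768,-.3614,.1,110 .5768,-.3614,.058,110
```

```text
time: 12.82
tool_pos: [0.5765, -0.3624, 0.2]
tool_rot: [-3.14, -0.003, 1.92]
contact_force: [0.2, 1.0, -1.1]
opening: 0.0921
time: 13.2
tool_pos: [0.5778, -0.3589, 0.2038]
tool_rot: [3.141, 0.001, 1.925]
contact_force: [0.5, -0.4, -0.0]
opening: 0.0914
t 13.2 pos [ 0.5778 -0.3589  0.2038] yaw 110.3 q [-38.  38.  63.   0.  79. -59.] F [ 0.5 -0.4 -0. ] open 0.0914
.5768,-.3614,.1,110 shift cm [-0.19 -0.19 10.38] turn [0.  0.  0.3]
.5768,-.3614,.058,110 shift cm [-0.19 -0.19 14.58] turn [0.  0.  0.3]
```

```bash
python3 -m crank '[[-0.2,-0.2,4,0,0,0.3,1],[-0.2,-0.2,8,0,0,0.3,1],[-0.2,-0.2,11,0,0,0.3,1],[-0.2,-0.2,13.5,0,0,0.3,1],[-0.2,-0.2,14.3,0,0,0.3,1]]';python3 -m crank '[[0,0,0,0,0,0,1],[0,0,0,0,0,0,1],[0,0,0,0,0,0,0.6],[0,0,0,0,0,0,0.4],[0,0,0,0,0,0,0.4]]' 25;  python3 -m crank '[[0,0,0,0,0,0,0.4],[0,0,0,0,0,0,0.4],[0,0,0,0,0,0,0.4]]'; python3 go.py
```

```text
time: 13.82
tool_pos: [0.5757, -0.3616, 0.0588]
tool_rot: [-3.14, -0.002, 1.918]
contact_force: [-0.4, 0.2, 0.5]
opening: 0.092
time: 14.45
tool_pos: [0.5764, -0.3627, 0.0605]
tool_rot: [3.141, 0.0, 1.918]
contact_force: [-0.9, -2.2, -1.6]
opening: 0.0666
time: 14.82
tool_pos: [0.5764, -0.3627, 0.0605]
tool_rot: [3.141, 0.0, 1.918]
contact_force: [0.8, -0.5, 3.4]
opening: 0.0666
t 14.82 pos [ 0.5764 -0.3627  0.0605] yaw 109.9 q [-39.  46.  72.   0.  62. -59.] F [ 0.8 -0.5  3.4] open 0.0666
```

Gripped at 66.6 mm. Lift, then move to the round pad.

```bash
python3 -m crank '[[0,0,-1,0,0,0,0.3],[0,0,-3,0,0,0,0.3],[0,0,-6,0,0,0,0.3],[0,0,-9,0,0,0,0.3],[0,0,-10,0,0,0,0.3]]'; python3 -m crank '[[0,0,0,0,0,0,0.3],[0,0,0,0,0,0,0.3]]'; python3 go.py .4788,-.1877,.16,110
```

```text
time: 15.45
tool_pos: [0.5765, -0.3631, 0.1621]
tool_rot: [3.14, 0.002, 1.918]
contact_force: [0.7, 0.3, -3.7]
opening: 0.0664
time: 15.7
tool_pos: [0.5754, -0.3622, 0.1584]
tool_rot: [-3.14, -0.003, 1.918]
contact_force: [-0.0, 0.4, -4.5]
opening: 0.0666
t 15.7 pos [ 0.5754 -0.3622  0.1584] yaw 109.9 q [-39.  40.  66.   0.  74. -59.] F [-0.   0.4 -4.5] open 0.0666
.4788,-.1877,.16,110 shift cm [19.69 -3.16 -0.1 ] turn [-0.1 -0.2 -0.1]
```

```bash
python3 -m crank '[[2.5,-0.4,0,0,0,0,0.3],[7.5,-1.2,0,0,0,0,0.3],[13,-2.1,0,0,0,0,0.3],[18,-2.9,0,0,0,0,0.3],[19.7,-3.2,0,0,0,0,0.3]]'; python3 -m crank '[[0,0,0,0,0,0,0.3],[0,0,0,0,0,0,0.3],[0,0,0,0,0,0,0.3]]'; python3 go.py .4788,-.1877,.1,110 .4788,-.1877,.0685,110
```

```text
time: 16.32
tool_pos: [0.477, -0.1856, 0.1593]
tool_rot: [-3.14, -0.003, 1.919]
contact_force: [0.7, -0.6, -2.9]
opening: 0.0663
time: 16.7
tool_pos: [0.4796, -0.1895, 0.1599]
tool_rot: [3.141, 0.0, 1.917]
contact_force: [-0.2, 0.5, -3.6]
opening: 0.0663
t 16.7 pos [ 0.4796 -0.1895  0.1599] yaw 109.8 q [-30.  24.  96.  -0.  60. -50.] F [-0.2  0.5 -3.6] open 0.0663
.4788,-.1877,.1,110 shift cm [ 0.2  -0.02  5.99] turn [ 0.   0.  -0.2]
.4788,-.1877,.0685,110 shift cm [ 0.2  -0.02  9.14] turn [ 0.   0.  -0.2]
```

```bash
python3 -m crank '[[0.2,0,2,0,0,0,0.3],[0.2,0,4,0,0,0,0.3],[0.2,0,6,0,0,0,0.3],[0.2,0,7.5,0,0,0,0.3],[0.2,0,8.3,0,0,0,0.3]]'; python3 -m crank '[[0,0,0.2,0,0,0,0.3],[0,0,0.3,0,0,0,0.3],[0,0,0.4,0,0,0,0.3],[0,0,0.4,0,0,0,0.3]]'; python3 go.py .4788,-.1877,.0685,110
```

```text
time: 17.32
tool_pos: [0.4784, -0.1867, 0.0763]
tool_rot: [-3.141, -0.001, 1.917]
contact_force: [0.5, 0.0, -3.2]
opening: 0.0663
time: 17.82
tool_pos: [0.4785, -0.1865, 0.0735]
tool_rot: [3.141, 0.0, 1.918]
contact_force: [0.2, -0.4, -3.5]
opening: 0.0666
t 17.82 pos [ 0.4785 -0.1865  0.0735] yaw 109.9 q [-30.  30. 101.   0.  48. -50.] F [ 0.2 -0.4 -3.5] open 0.0666
.4788,-.1877,.0685,110 shift cm [-0.12 -0.02  0.5 ] turn [ 0.   0.  -0.1]
```

```bash
python3 -m crank '[[-0.1,0,0.2,0,0,0,0.3],[-0.1,0,0.35,0,0,0,0.3],[-0.1,0,0.45,0,0,0,0.3],[-0.1,0,0.5,0,0,0,0.3],[-0.1,0,0.5,0,0,0,0.3]]'; python3 go.py .4788,-.1877,.0685,110
```

```text
time: 18.45
tool_pos: [0.4787, -0.1873, 0.0685]
tool_rot: [3.142, -0.0, 1.918]
contact_force: [-2.5, 0.5, 1.9]
opening: 0.0663
t 18.45 pos [ 0.4787 -0.1873  0.0685] yaw 109.9 q [-30.  31. 102.   0.  48. -50.] F [-2.5  0.5  1.9] open 0.0663
.4788,-.1877,.0685,110 shift cm [-0.04 -0.   -0.  ] turn [ 0.  -0.  -0.1]
```

```bash
python3 -m crank '[[0,0,0,0,0,0,0.8],[0,0,0,0,0,0,0.9],[0,0,0,0,0,0,1],[0,0,0,0,0,0,1]]'; python3 -m crank '[[0,0,-2,0,0,0,1],[0,0,-5,0,0,0,1],[0,0,-9,0,0,0,1],[0,0,-12,0,0,0,1],[0,0,-12,0,0,0,1]]'; python3 go.py .6512,-.001,.18,102.9
```

```text
time: 18.95
tool_pos: [0.4788, -0.1874, 0.0682]
tool_rot: [3.141, 0.0, 1.918]
contact_force: [0.1, 0.0, 0.1]
opening: 0.0915
time: 19.58
tool_pos: [0.4799, -0.188, 0.1905]
tool_rot: [3.138, 0.004, 1.918]
contact_force: [0.0, 1.0, 0.2]
opening: 0.0917
t 19.57 pos [ 0.4799 -0.188   0.1905] yaw 109.9 q [-30.  21.  94.   0.  64. -50.] F [0.  1.  0.2] open 0.0917
.6512,-.001,.18,102.9 shift cm [11.76 22.47  1.08] turn [0.2 0.2 7. ]
```

```bash
python3 -m crank '[[2.5,4.5,0,0,0,2,1],[5,9.5,0.3,0,0,4,1],[7.5,14.5,0.6,0,0,6,1],[10,19,0.9,0,0,7,1],[11.7,22.4,1,0,0,7,1]]';python3 -m crank '[[0,0,0,0,0,0,1],[0,0,0,0,0,0,1],[0,0,0,0,0,0,1],[0,0,0,0,0,0,1]]'; python3 go.py .6512,-.001,.11,102.9 .6512,-.001,.05,102.9
python3 - <<'E'
from h import *
d=read_camera("scene"); u,v=proj(d,[.6512,0,.08])[0].astype(int); print(u,v)
cv2.imwrite(f"pics/d_scene.png",cv2.resize(d["frame"][v-100:v+100,u-100:u+100,::-1],(600,600)))
E
```

```text
time: 20.2
tool_pos: [0.65, 0.0009, 0.1761]
tool_rot: [-3.139, -0.001, 1.796]
contact_force: [0.5, -0.7, 1.0]
opening: 0.0918
time: 20.7
tool_pos: [0.6492, -0.0022, 0.1785]
tool_rot: [3.141, 0.0, 1.794]
contact_force: [-0.6, -0.2, 0.8]
opening: 0.0918
t 20.7 pos [ 0.6492 -0.0022  0.1785] yaw 102.8 q [ -7.  36.  71.   0.  73. -20.] F [-0.6 -0.2  0.8] open 0.0918
.6512,-.001,.11,102.9 shift cm [0.07 0.22 6.85] turn [ 0.   0.  -0.1]
.6512,-.001,.05,102.9 shift cm [ 0.07  0.21 12.85] turn [ 0.   0.  -0.1]
309 286
```

View pics/d_scene.png

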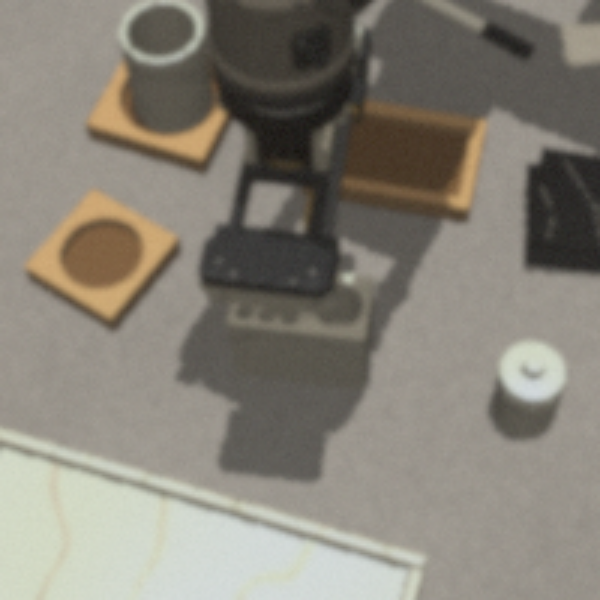

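The tumbler sits in the round recess (crop ~(165,80)), and the gripper straddles the block's width (crop ~(300,320)). Descend and grip.

```bash
python3 -m crank '[[0.1,0.2,3,0,0,0,1],[0.1,0.2,6.5,0,0,0,1],[0.1,0.2,9.5,0,0,0,1],[0.1,0.2,11.8,0,0,0,1],[0.1,0.2,12.8,0,0,0,1]]';python3 -m crank '[[0,0,0,0,0,0,1],[0,0,0,0,0,0,1],[0,0,0,0,0,0,0.6],[0,0,0,0,0,0,0.3],[0,0,0,0,0,0,0.3]]' 40;  python3 -m crank '[[0,0,0,0,0,0,0.3],[0,0,0,0,0,0,0.3],[0,0,0,0,0,0,0.3],[0,0,0,0,0,0,0.3]]'; python3 go.py
```

```text
time: 21.38
tool_pos: [0.6506, -0.0001, 0.049]
tool_rot: [-3.14, -0.001, 1.795]
contact_force: [0.6, 0.3, -0.2]
opening: 0.0917
time: 22.0
tool_pos: [0.6515, 0.0003, 0.0505]
tool_rot: [3.141, 0.0, 1.795]
contact_force: [-0.1, -0.3, -0.1]
opening: 0.0664
time: 22.5
tool_pos: [0.6506, 0.0002, 0.0502]
tool_rot: [-3.14, -0.0, 1.796]
contact_force: [-5.4, -1.9, 3.4]
opening: 0.0499
t 22.5 pos [6.506e-01 2.000e-04 5.020e-02] yaw 102.9 q [ -7.  44.  78.  -0.  58. -20.] F [-5.4 -1.9  3.4] open 0.0499
```

```bash
python3 -m crank '[[0,0,-1,0,0,0,0.3],[0,0,-3,0,0,0,0.3],[0,0,-6,0,0,0,0.3],[0,0,-9,0,0,0,0.3],[0,0,-10,0,0,0,0.3]]'; python3 -m crank '[[0,0,0,0,0,0,0.3],[0,0,0,0,0,0,0.3]]'; python3 go.py .467,.006,.15,98.4
```

```text
time: 23.12
tool_pos: [0.6523, 0.0003, 0.1518]
tool_rot: [3.138, 0.001, 1.796]
contact_force: [0.1, 0.4, -7.6]
opening: 0.05
time: 23.38
tool_pos: [0.6505, 0.0004, 0.1484]
tool_rot: [-3.139, -0.001, 1.795]
contact_force: [-1.0, -0.8, -7.3]
opening: 0.0499
t 23.38 pos [6.505e-01 4.000e-04 1.484e-01] yaw 102.9 q [ -7.  37.  73.   0.  70. -20.] F [-1.  -0.8 -7.3] open 0.0499
.467,.006,.15,98.4 shift cm [  4.64 -17.76  -0.11] turn [-0.2 -0.1  4.5]
```

```bash
python3 -m crank '[[0.6,-2.3,0,0,0,1,0.3],[1.8,-7,0,0,0,2,0.3],[3.1,-12,0,0,0,3.5,0.3],[4.3,-16.5,0,0,0,4.5,0.3],[4.6,-17.8,0,0,0,4.5,0.3]]'; python3 -m crank '[[0,0,0,0,0,0,0.3],[0,0,0,0,0,0,0.3],[0,0,0,0,0,0,0.3],[0,0,0,0,0,0,0.3]]'; python3 go.py .467,.006,.15,98.4 .467,.006,.0585,98.4
```

```text
time: 24.0
tool_pos: [0.464, 0.0059, 0.1492]
tool_rot: [-3.137, -0.001, 1.717]
contact_force: [1.2, -0.4, -6.8]
opening: 0.0501
time: 24.5
tool_pos: [0.468, 0.0054, 0.15]
tool_rot: [-3.141, -0.0, 1.717]
contact_force: [-0.2, 0.5, -6.9]
opening: 0.0503
t 24.5 pos [0.468  0.0054 0.15  ] yaw 98.4 q [ -9.  20. 104.   0.  56. -17.] F [-0.2  0.5 -6.9] open 0.0503
.467,.006,.15,98.4 shift cm [ 0.08 -0.09 -0.  ] turn [-0. -0. -0.]
.467,.006,.0585,98.4 shift cm [ 0.08 -0.09  9.15] turn [-0. -0. -0.]
```

```bash
python3 -m crank '[[0.1,-0.1,2,0,0,0,0.3],[0.1,-0.1,4,0,0,0,0.3],[0.1,-0.1,6,0,0,0,0.3],[0.1,-0.1,7.5,0,0,0,0.3],[0.1,-0.1,8.3,0,0,0,0.3]]'; python3 -m crank '[[0,0,0,0,0,0,0.3],[0,0,0.2,0,0,0,0.3],[0,0,0.4,0,0,0,0.3],[0,0,0.4,0,0,0,0.3],[0,0,0.4,0,0,0,0.3]]'; python3 go.py .467,.006,.0585,98.4
```

```text
time: 25.12
tool_pos: [0.4665, 0.0063, 0.0664]
tool_rot: [-3.141, -0.0, 1.717]
contact_force: [-0.5, 0.3, -6.5]
opening: 0.0495
time: 25.75
tool_pos: [0.4665, 0.0062, 0.0634]
tool_rot: [3.141, 0.0, 1.717]
contact_force: [-0.6, -0.3, -7.4]
opening: 0.0495
t 25.75 pos [0.4665 0.0062 0.0634] yaw 98.4 q [ -9.  28. 109.   0.  43. -17.] F [-0.6 -0.3 -7.4] open 0.0495
.467,.006,.0585,98.4 shift cm [-0.03  0.04  0.49] turn [ 0.  0. -0.]
```

```bash
python3 -m crank '[[0,0,0.2,0,0,0,0.3],[0,0,0.35,0,0,0,0.3],[0,0,0.45,0,0,0,0.3],[0,0,0.5,0,0,0,0.3],[0,0,0.55,0,0,0,0.3]]'; python3 go.py
```

```text
time: 26.38
tool_pos: [0.4664, 0.0063, 0.0581]
tool_rot: [3.142, -0.0, 1.717]
contact_force: [-3.5, 0.7, 3.9]
opening: 0.0499
t 26.38 pos [0.4664 0.0063 0.0581] yaw 98.4 q [ -9.  28. 110.   0.  42. -17.] F [-3.5  0.7  3.9] open 0.0499
```

```bash
python3 -m crank '[[0,0,0,0,0,0,0.7],[0,0,0,0,0,0,0.9],[0,0,0,0,0,0,1],[0,0,0,0,0,0,1]]'; python3 -m crank '[[0,0,-2,0,0,0,1],[0,0,-5,0,0,0,1],[0,0,-9,0,0,0,1],[0,0,-11,0,0,0,1],[0,0,-11,0,0,0,1]]'; python3 go.py .6397,.1655,.16,98.4
```

```text
time: 26.88
tool_pos: [0.4666, 0.0063, 0.0578]
tool_rot: [3.141, 0.0, 1.717]
contact_force: [0.7, 0.4, 1.3]
opening: 0.0853
time: 27.5
tool_pos: [0.4673, 0.0062, 0.1689]
tool_rot: [3.138, 0.001, 1.717]
contact_force: [-0.3, -0.1, 0.4]
opening: 0.0915
t 27.5 pos [0.4673 0.0062 0.1689] yaw 98.4 q [ -9.  18. 103.   0.  59. -17.] F [-0.3 -0.1  0.4] open 0.0915
.6397,.1655,.16,98.4 shift cm [13.25 19.37  0.95] turn [ 0.2  0.1 -0. ]
```

```bash
python3 -m crank '[[3,4.3,0,0,0,0,1],[6,8.6,0,0,0,0,1],[9,13,0.4,0,0,0,1],[12,17.5,0.7,0,0,0,1],[13.2,19.3,0.9,0,0,0,1]]';python3 -m crank '[[0,0,0,0,0,0,1],[0,0,0,0,0,0,1],[0,0,0,0,0,0,1],[0,0,0,0,0,0,1]]'; python3 go.py .6397,.1655,.11,98.4 .6397,.1655,.047,98.4
```

```text
time: 28.12
tool_pos: [0.6389, 0.167, 0.1559]
tool_rot: [-3.139, -0.0, 1.719]
contact_force: [0.8, -1.4, -0.1]
opening: 0.0921
time: 28.62
tool_pos: [0.638, 0.1643, 0.1592]
tool_rot: [3.141, -0.0, 1.716]
contact_force: [0.1, -0.1, 1.1]
opening: 0.0921
t 28.62 pos [0.638  0.1643 0.1592] yaw 98.3 q [ 8. 38. 71.  0. 71. -1.] F [ 0.1 -0.1  1.1] open 0.0921
.6397,.1655,.11,98.4 shift cm [0.09 0.19 4.92] turn [ 0.  -0.  -0.1]
.6397,.1655,.047,98.4 shift cm [ 0.09  0.18 11.22] turn [ 0.  -0.  -0.1]
```

```bash
python3 -m crank '[[0.1,0.2,2.5,0,0,0,1],[0.1,0.2,5.5,0,0,0,1],[0.1,0.2,8.5,0,0,0,1],[0.1,0.2,10.4,0,0,0,1],[0.1,0.2,11.2,0,0,0,1]]';python3 -m crank '[[0,0,0,0,0,0,1],[0,0,0,0,0,0,1],[0,0,0,0,0,0,0.6],[0,0,0,0,0,0,0.3],[0,0,0,0,0,0,0.3]]' 20;  python3 -m crank '[[0,0,0,0,0,0,0.3],[0,0,0,0,0,0,0.3],[0,0,0,0,0,0,0.3],[0,0,0,0,0,0,0.3]]'; python3 go.py
```

```text
time: 29.25
tool_pos: [0.6397, 0.166, 0.046]
tool_rot: [-3.141, -0.0, 1.717]
contact_force: [0.4, -0.0, 0.2]
opening: 0.0921
time: 29.88
tool_pos: [0.6401, 0.1663, 0.047]
tool_rot: [3.141, -0.0, 1.717]
contact_force: [0.0, -0.7, -0.3]
opening: 0.0663
time: 30.38
tool_pos: [0.6398, 0.1662, 0.0467]
tool_rot: [-3.141, -0.0, 1.717]
contact_force: [-1.3, -0.2, 1.9]
opening: 0.0456
t 30.38 pos [0.6398 0.1662 0.0467] yaw 98.4 q [ 8. 45. 77.  0. 59. -0.] F [-1.3 -0.2  1.9] open 0.0456
```

```bash
python3 -m crank '[[0,0,-1,0,0,0,0.3],[0,0,-3,0,0,0,0.3],[0,0,-6,0,0,0,0.3],[0,0,-9,0,0,0,0.3],[0,0,-10,0,0,0,0.3]]'; python3 -m crank '[[0,0,0,0,0,0,0.3],[0,0,0,0,0,0,0.3]]'; python3 go.py .6348,-.005,.147,98.4 .6348,-.1728,.147,98.4
```

```text
time: 31.0
tool_pos: [0.6411, 0.1664, 0.1493]
tool_rot: [3.137, -0.0, 1.717]
contact_force: [0.4, -0.2, -2.4]
opening: 0.0457
time: 31.25
tool_pos: [0.6393, 0.1661, 0.1452]
tool_rot: [-3.139, -0.0, 1.717]
contact_force: [-0.3, -0.3, -1.4]
opening: 0.0457
t 31.25 pos [0.6393 0.1661 0.1452] yaw 98.4 q [ 8. 39. 71.  0. 70. -0.] F [-0.3 -0.3 -1.4] open 0.0457
.6348,-.005,.147,98.4 shift cm [-16.86  -2.93  -0.18] turn [-0.1 -0.  -0. ]
.6348,-.1728,.147,98.4 shift cm [-33.47  -5.37  -0.17] turn [-0.1 -0.  -0. ]
```

```bash
python3 -m crank '[[-2,-0.3,0,0,0,0,0.3],[-6,-1,0,0,0,0,0.3],[-11,-1.8,0,0,0,0,0.3],[-16,-2.6,0,0,0,0,0.3],[-21,-3.4,0,0,0,0,0.3]]'; python3 -m crank '[[-4.5,-0.7,0,0,0,0,0.3],[-8.5,-1.4,0,0,0,0,0.3],[-11,-1.8,0,0,0,0,0.3],[-12.4,-2,0,0,0,0,0.3],[-12.4,-2,0,0,0,0,0.3]]';python3 -m crank '[[0,0,0,0,0,0,0.3],[0,0,0,0,0,0,0.3],[0,0,0,0,0,0,0.3]]'; python3 go.py .6348,-.1728,.147,98.4 .6348,-.1728,.0547,98.4
```

```text
time: 31.88
tool_pos: [0.6362, -0.0493, 0.146]
tool_rot: [-3.14, -0.0, 1.716]
contact_force: [1.4, 0.4, -2.6]
opening: 0.0463
time: 32.5
tool_pos: [0.6351, -0.1724, 0.1464]
tool_rot: [-3.141, -0.001, 1.716]
contact_force: [0.2, 0.4, -2.8]
opening: 0.0457
time: 32.88
tool_pos: [0.6353, -0.1712, 0.1468]
tool_rot: [3.141, -0.0, 1.718]
contact_force: [-0.1, 0.5, -2.3]
opening: 0.0458
t 32.88 pos [ 0.6353 -0.1712  0.1468] yaw 98.4 q [-22.  38.  72.   0.  70. -30.] F [-0.1  0.5 -2.3] open 0.0458
.6348,-.1728,.147,98.4 shift cm [-0.15 -0.08 -0.02] turn [ 0. -0.  0.]
.6348,-.1728,.0547,98.4 shift cm [-0.15 -0.08  9.21] turn [ 0. -0.  0.]
```

```bash
python3 -m crank '[[-0.15,-0.1,2,0,0,0,0.3],[-0.15,-0.1,4,0,0,0,0.3],[-0.15,-0.1,6,0,0,0,0.3],[-0.15,-0.1,7.5,0,0,0,0.3],[-0.15,-0.1,8.3,0,0,0,0.3]]'; python3 -m crank '[[0,0,0,0,0,0,0.3],[0,0,0.2,0,0,0,0.3],[0,0,0.4,0,0,0,0.3],[0,0,0.4,0,0,0,0.3],[0,0,0.4,0,0,0,0.3]]'; python3 go.py .6348,-.1728,.0547,98.4
```

```text
time: 33.5
tool_pos: [0.6342, -0.1734, 0.0628]
tool_rot: [-3.141, -0.001, 1.717]
contact_force: [-0.1, -1.0, -2.4]
opening: 0.0456
time: 34.12
tool_pos: [0.6345, -0.1737, 0.0599]
tool_rot: [3.141, 0.0, 1.717]
contact_force: [0.6, 0.4, -1.9]
opening: 0.0455
t 34.12 pos [ 0.6345 -0.1737  0.0599] yaw 98.4 q [-22.  44.  77.   0.  60. -30.] F [ 0.6  0.4 -1.9] open 0.0455
.6348,-.1728,.0547,98.4 shift cm [0.09 0.04 0.52] turn [ 0.  0. -0.]
```

```bash
python3 -m crank '[[0,0,0.2,0,0,0,0.3],[0,0,0.35,0,0,0,0.3],[0,0,0.45,0,0,0,0.3],[0,0,0.5,0,0,0,0.3],[0,0,0.55,0,0,0,0.3]]'; python3 go.py
```

```text
time: 34.75
tool_pos: [0.6344, -0.1737, 0.0547]
tool_rot: [-3.142, -0.0, 1.717]
contact_force: [-2.7, 0.8, 4.9]
opening: 0.0461
t 34.75 pos [ 0.6344 -0.1737  0.0547] yaw 98.4 q [-22.  44.  77.   0.  59. -30.] F [-2.7  0.8  4.9] open 0.0461
```

```bash
python3 -m crank '[[0,0,0,0,0,0,0.7],[0,0,0,0,0,0,0.9],[0,0,0,0,0,0,1],[0,0,0,0,0,0,1]]'; python3 -m crank '[[0,0,-2,0,0,0,1],[0,0,-5,0,0,0,1],[0,0,-10,0,0,0,1],[0,0,-15,0,0,0,1],[0,0,-18,0,0,0,1]]'; python3 go.py .42,-.36,.25,98.4
```

```text
time: 35.25
tool_pos: [0.6345, -0.1737, 0.0542]
tool_rot: [3.141, -0.0, 1.717]
contact_force: [0.0, -0.3, -0.6]
opening: 0.0812
time: 35.88
tool_pos: [0.635, -0.1739, 0.2374]
tool_rot: [3.138, 0.002, 1.717]
contact_force: [0.3, -0.0, 0.2]
opening: 0.092
t 35.88 pos [ 0.635  -0.1739  0.2374] yaw 98.4 q [-22.  34.  65.   0.  81. -30.] F [ 0.3 -0.   0.2] open 0.092
.42,-.36,.25,98.4 shift cm [-15.28 -23.98  -1.31] turn [ 0.2  0.1 -0. ]
```

```bash
python3 -m crank '[[-3,-4.8,0,0,0,0,1],[-6,-9.6,0,0,0,0,1],[-9,-14.4,0,0,0,0,1],[-12,-19.2,0,0,0,0,1],[-15,-24,0,0,0,0,1]]'; python3 -m crank '[[0,0,0,0,0,0,1],[0,0,0,0,0,0,1],[0,0,0,0,0,0,1],[0,0,0,0,0,0,1]]'
python3 - <<'E'
from meas import *
d=read_camera("top"); cv2.imwrite("pics/e_top.png",d["frame"][:,:,::-1]); s=read_camera("scene"); cv2.imwrite("pics/e_scene.png",s["frame"][:,:,::-1])
h=up(d).astype(int); H,S,V=h[...,0],h[...,1],h[...,2]
W=((V>150)&(S<40)).astype(np.uint8); W2=((V>140)&(S<40)).astype(np.uint8)
def g(m,X):
    u,v=(proj(d,X)[0]*4).astype(int); return px(blob(m,u,v,150))
print("disp",rect(ray(d,g(W,[.564,.346,.112]),.112)))
print("tumb",circ(ray(d,g(W,[.479,-.187,.103]),.103)))
print("block",rect(ray(d,g(W,[.467,.005,.088]),.088)))
print("jar",circ(ray(d,g(W2,[.635,-.173,.074]),.074)))
E
```

```text
time: 36.5
tool_pos: [0.4173, -0.358, 0.2344]
tool_rot: [3.141, 0.001, 1.717]
contact_force: [0.0, -0.7, 0.5]
opening: 0.0921
time: 37.0
tool_pos: [0.4197, -0.3562, 0.2341]
tool_rot: [3.142, -0.0, 1.719]
contact_force: [-0.0, 0.3, 0.6]
opening: 0.0915
disp (array([563.9, 349.7]), array([64.2, 59.7]), 81.7)
tumb (array([ 478.2, -185.4]), 65.6, 'lsq', array([ 478.1, -185.7]), np.float64(64.1))
block (array([467. ,   5.7]), array([50.8, 96.9]), 8.3)
jar (array([ 638.2, -172.7]), 220.0, 'lsq', array([ 629.6, -177.3]), np.float64(146.1))
```

View pics/e_top.png

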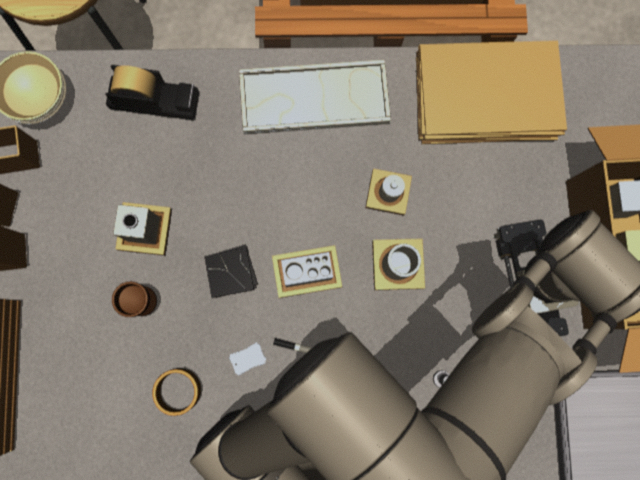

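View pics/e_scene.png

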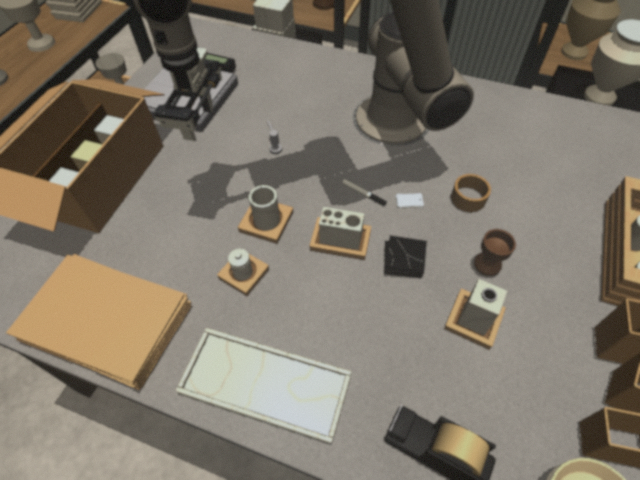

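Both views show all four pieces upright in their recesses, with the goblet (132,299) and tiles (231,271) unmoved. The jar mask caught other pixels, so I'll repeat it with a small window and compare the bystanders.

```bash
python3 - <<'E'
from meas import *
d=read_camera("top"); h=up(d).astype(int); H,S,V=h[...,0],h[...,1],h[...,2]
W2=((V>140)&(S<40)).astype(np.uint8); u,v=(proj(d,[.635,-.173,.074])[0]*4).astype(int)
print("jar",circ(ray(d,px(blob(W2,u,v,62)),.074)))
b=cv2.imread("pics/top0.png").astype(int); a=d["frame"][:,:,::-1].astype(int)
for n,(u,v) in dict(goblet=(132,299),tiles=(231,271)).items(): print(n,"mean abs diff",abs(a-b)[v-28:v+28,u-28:u+28].mean().round(2))
print("bench ref",abs(a-b)[330:370,130:170].mean().round(2))
E
python3 go.py
```

```text
jar (array([ 634.1, -174.7]), 45.7, 'lsq', array([ 634.3, -174.8]), np.float64(44.3))
goblet mean abs diff 8.87
tiles mean abs diff 7.34
bench ref 11.52
t 37.15 pos [ 0.4193 -0.3565  0.2341] yaw 98.4 q [-48.  23.  84.   0.  73. -57.] F [-1.1 -0.1 -0.9] open 0.0919
```

```bash
python3 - <<'E'
import cv2,numpy as np
a=cv2.imread("pics/top0.png",0).astype(np.float32);b=cv2.imread("pics/e_top.png",0).astype(np.float32)
for n,(u,v) in dict(goblet=(132,299),tiles=(231,271)).items():
    s=np.s_[v-28:v+28,u-28:u+28]; print(n,cv2.phaseCorrelate(a[s].copy(),b[s].copy()))
from cell import robot
print(robot.hand_in())
E
```

```text
goblet ((0.02686891202494479, -0.019636955519345634), 0.9706641811794705)
tiles ((-0.051969712104430243, -0.04511076118802748), 0.9618127902348836)
the job is handed in; nothing more can be done
None
```

All four pieces are seated upright in their own recesses, and the job is handed in at about 37 s. I placed them in the order listed, lowering each until the wrist force showed the floor taking its weight at the expected height before opening the jaws.

Last checks:
- **Fit:** the tumbler, block and jar measure within about 2 mm of their pad centres, and the block is within 0.2° of its pad. The recesses leave 8 mm all round.
- **Dispenser:** its final contour read about 3 mm off in y and 64 x 60 mm in size. I took its top at the ring's height (112 mm) and the mask picked up extra pixels. The gripper's own position at release was (0.564, 0.346), on the pad centre.
- **Jar:** the first jar measurement failed because its mask merged with other things. Repeated in a smaller window, it was fine.
- **Bystanders:** the goblet and tiles shifted less than 0.1 pixel between the first and last pictures. An earlier brightness comparison of the same areas was inconclusive.
- **Arm:** it was left clear of everything.

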